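# Tip the beads out of the spring-lidded case

## Robot

A 6-joint arm with a two-finger parallel gripper is mounted at the origin on the work surface. World frame = base frame: x ahead of the robot, y to its left, z up, the work surface at z = 0. Lengths are in mm, angles in rad, forces in N, time in s.
With the tool pointing down it reaches from about 350 to 875 mm from the base axis. Payload 4.2 kg.
Tool frame: the origin (TCP) lies at the very end of the fingers, on their centre line; the grasp point (between the pads) lies 19 mm behind it; z points along the fingers, y is the line along which they close (so a half turn about z gives the same grasp; the last joint's range is limited). The gripper opens to 85 mm and grips with 20 to 120 N. Pads are 22 mm wide; open, the fingers measure 114 mm over their backs; the gripper's body (76 mm by 85 mm) begins 54 mm behind the grasp point. The pads swing forward as they close: fully open they stand 13 mm farther back than shut.
Start: joints at [1.423, 0.385, 0.008, 0, -1.194, -0.259], TCP at [247.262, 573.987, 195.212] pointing down, gripper open.
Joint ranges: [-3.14, 3.14], [-1.21, 2.06], [-1.07, 1.41], [-3.16, 2.05], [-2.99, -0.16], [-3.1, 3.1]. Speed limits (rad/s): [2.79, 2.79, 3.14, 3.14, 3.14, 3.14].

## Interface

Orientations are given as a unit quaternion [x, y, z, w].
In Python, from bench import arm gives the robot as it stands.
- The arm moves only by the tool servo_tool, never from a script. Its argument "rows" is a list that holds one entry, the list of rows, each a list of 7 numbers: the finger opening in mm, from 0 to 85.4, then the shift along the tool's x, y, z in mm, then the turn, a rotation vector about the tool's x, y, z in rad. A call has 1 to 10 rows; each row is the pose to reach, as a shift and turn from the pose commanded when the call began, along the tool's axes at that moment; what a row does not reach only later rows make up. A row lasts 1/8 s, in which the tool goes at most 62.5 mm and 10.7 degrees, less where a joint would pass 70% of its speed; a pose out of reach is approached as far as the arm can. A call with a gripper value outside its range is refused whole. The fingers move at their own pace and stop on an object; the grip force is fixed at half the most. Time passes only in rows, so rows that repeat a pose let the fingers close. It gives the time, the measured TCP pose, the force, the opening and the grip force at its end, in the units of the state.
- arm.read_state(): the state, without advancing time (a new reading comes with each control period).
- arm.get_image(name): name is "side" or "top"; returns the picture (480x640x3 uint8, red, green, blue); there is no depth.
- arm.camera_params(name): a dict with "intrinsics" (3x3 intrinsics, pixels), "D" ([k1, k2, p1, p2, k3] as OpenCV has them; the pictures are not rectified), "R" (3x3) and "t" (3): a world point X has camera coordinates R X + t. Camera axes: x right, y down, z forward; pixel columns grow to the right and rows downward; lengths in mm; the calibration is good to about 2 mm. A picture is of the moment at which its call begins. camera_params takes no time and is no camera call.
- arm.job_done(): hands the job in; it is judged then, once.
The state is a dict: "clock": time; "joints": joint angles; "joint_vel": joint speeds; "joint_efforts": joint torques, N m; "position": TCP position; "ee_rot": TCP orientation; "contact_force": force on the tool from outside, world axes, zero at the start; "wrist_torque": the same for the moment, N m; "gripper_width": finger opening in mm; "grasp_force": force on a finger pad.
Only numpy, scipy, OpenCV 4.12 (cv2) and the standard library are available. Lean on these libraries where they do the work, as an engineer would, in place of code of your own. Each camera call takes 0.05 s, during which the arm holds its last target. There are 200 camera calls.

## Task

Swing the lid of the blue bead case, as it stands on the cork mat, fully back, past its sprung balance point, onto its stop. Only then pick the case up and, holding it low over the wooden sorting tray, tip all four brass beads into the tray. Stand the empty case upright again on the middle of the cork mat, lid still fully back, and leave the bottle, jar and screwdriver where they are.

Things in the scene. Friction and masses are not known exactly. Their poses are not given: they have to be found in the camera images.
- case: bead case: open blue steel box 110 (x) x 60 (y) x 50 mm (z, without lid), 0.32 to 0.47 kg with lid, loose on the cork mat. Origin: centre of its underside; z up, +x to the lid's hinge, -x to the pouring lip. Walls 4 mm, the long side walls upright and flat (60 mm over both), so it can be gripped across y from above. Its inner floor is 4 mm above the origin, at x = +4 to +51 mm
- case_lip (a point): middle of the pouring lip, the case's front edge: 55 mm towards -x, 46 mm up from the case's origin. Inside, a ramp climbs at 36 degrees from the floor to the lip: tipped lip-down by 45 to 50 degrees the beads roll out over it, below 35 they do not. Tipped 49 degrees, the case's front bottom edge hangs 30 mm lower than the lip
- case_lid (a joint): angle of the case's lid, rad: 0 closed, 1.57 upright, 3.3 fully back on its stop (behind the case, 9 degrees below level). A light assist spring and a stiff hinge: it falls shut from below about 0.85, stays where left from there to about 1.65, and beyond that swings back to the stop by itself and is held there. Under 1 N at the tab lifts it
- lid_tab (a point): middle of the orange tab, 22 (x) x 36 (y) x 4 mm, that juts from the lid over the case's front. Lid closed: 66 mm towards -x of the case's origin, underside 50.5 mm above the case's underside, end at x = -77 mm, clear space below, so a leaning finger can lift it. The blue lid is 110 x 60 x 4 mm, 0.08 kg
- lid_hinge (a point): middle of the lid's hinge line, on the case's back upper edge (case x = +55 mm, z = 50 mm); the line runs along the case's y axis, and the opening lid rises and swings over towards the case's +x
- mat: flat cork mat 190 (x) x 130 (y) x 3 mm, fixed on the bench, under the case. Origin: centre of its underside
- tray: wooden sorting tray with grey lining, outside 180 (x) x 160 (y) x 32 (z) mm, walls 6 mm, fixed to the bench. Origin: centre of its underside, x and y along its sides; lining 7 mm above the bench
- bead0_center (a point): centre of one of four solid brass beads, 16 mm diameter, 17 g, that lie loose in the back half of the case
- bead1_center (a point): centre of one of four solid brass beads, 16 mm diameter, 17 g, that lie loose in the back half of the case
- bead2_center (a point): centre of one of four solid brass beads, 16 mm diameter, 17 g, that lie loose in the back half of the case
- bead3_center (a point): centre of one of four solid brass beads, 16 mm diameter, 17 g, that lie loose in the back half of the case
- bead0: the same bead as a body (origin at its underside when it started; turns as it rolls)
- bead1: the same bead as a body (origin at its underside when it started; turns as it rolls)
- bead2: the same bead as a body (origin at its underside when it started; turns as it rolls)
- bead3: the same bead as a body (origin at its underside when it started; turns as it rolls)
- bottle: bystander: green glass bottle with green cap, 60 mm diameter, 190 mm tall. Origin: centre of its underside
- tin: bystander: clear jar with orange cap, 64 mm diameter, 75 mm tall. Origin: centre of its underside
- driver: bystander: screwdriver with an orange handle, 160 mm long, lying on the bench between mat and tray; x along it towards the tip
Things that resemble listed ones, but are neither listed nor needed, are in the scene too. Of the things shaped like the case, the blue one is meant. Several things look just like the tray: the one meant starts farthest to the robot's right.

How it is judged (in metres and radians):
On the way, in this order (a step that is already met when the one before it is completed fails the run):
1. the lid is fully back (over 3.1 rad) while the case stands on the mat (value of joint case_lid above 3.1 rad and angle between case's own z axis and vertical below 0.15 rad and height (world z) of case below 0.015 m), for 0.3 s.
2. the case is tipped by more than 0.6 rad with its lip over the tray and its lid still back (angle between case's own z axis and vertical above 0.6 rad and horizontal distance between case_lip and tray below 0.09 m and value of joint case_lid above 2.9 rad), for 0.2 s.
At the end, for the whole second after the job is handed in: All four beads lie at rest inside the tray (below its rim); the case stands upright (within 0.1 rad) and still on the cork mat, its centre within 40 mm of the mat's centre, with the lid fully back (over 3.0 rad) (x of bead0_center in the frame of tray between -0.087 and 0.087 m and y of bead0_center in the frame of tray between -0.077 and 0.077 m and height (world z) of each of bead0_center, bead1_center, bead2_center, bead3_center below 0.032 m and linear speed of each of bead0, bead1, bead2, bead3 below 0.05 m/s and x of bead1_center in the frame of tray between -0.087 and 0.087 m and y of bead1_center in the frame of tray between -0.077 and 0.077 m and x of bead2_center in the frame of tray between -0.087 and 0.087 m and y of bead2_center in the frame of tray between -0.077 and 0.077 m and x of bead3_center in the frame of tray between -0.087 and 0.087 m and y of bead3_center in the frame of tray between -0.077 and 0.077 m and angle between case's own z axis and vertical below 0.1 rad and height (world z) of case below 0.01 m and horizontal distance between case and mat below 0.04 m and value of joint case_lid above 3 rad and linear speed of case below 0.02 m/s); the robot touches nothing.
It fails at once if the case is tipped by more than 0.4 rad while its lid is not fully back (under 2.9 rad) (angle between case's own z axis and vertical above 0.4 rad and value of joint case_lid below 2.9 rad).
It fails at once if the case is tipped with its lip higher than 0.2 m above the bench (angle between case's own z axis and vertical above 0.6 rad and height (world z) of case_lip above 0.2 m).
It fails at once if the green bottle is shoved or knocked over (moved more than 30 mm) (distance of bottle from where it was at the start of the episode above 0.03 m).
It fails at once if the jar is shoved or knocked over (moved more than 30 mm) (distance of tin from where it was at the start of the episode above 0.03 m).
It fails at once if the screwdriver is shoved (moved more than 30 mm) (distance of driver from where it was at the start of the episode above 0.03 m).
It also fails if it takes over 72 s, if anything falls off the work surface, if the arm or the gripper's body presses on something with over 40 N, if the wrist force passes 120 N, or if a joint passes its speed limit or range.

## Working session

There is one attempt and no reset: what is moved stays moved. The work goes in short steps, Python scripts to look and compute and a tool call to move; the robot and the scene stay as the last step left them, time stands still between calls to the robot, and variables do not carry over. Pictures are saved under pics/ and viewed, at most 10 in all, crops included, and the job is handed in when it is done.

Besides the shell and the picture viewer there is one more tool, called after "Emit:" by a JSON object that holds its "method" and its "body". servo_tool: Moves the arm, as the interface text tells. Its arguments: {"type":"object","properties":{"rows":{"type":"array"}},"required":["rows"]}

```bash
mkdir -p pics; python3 - <<'E'
from bench import arm
import cv2
for n in("top","side"):
    im=arm.get_image(n); cv2.imwrite(f"pics/{n}0.png",im[:,:,::-1])
    p=arm.camera_params(n); print(n,p)
s=arm.read_state(); print(s)
E
```

```text
top {'intrinsics': array([[510.12697239,   0.        , 314.80400484],
       [  0.        , 510.12697239, 240.80306737],
       [  0.        ,   0.        ,   1.        ]]), 'D': array([0.01758408, 0.        , 0.        , 0.        , 0.        ]), 'R': array([[-1.55331431e-02, -9.99878569e-01, -1.25284385e-03],
       [-9.93701648e-01,  1.55762299e-02, -1.10970338e-01],
       [ 1.10976377e-01, -4.78765144e-04, -9.93822929e-01]]), 't': array([  17.18490264,  572.90498049, 1237.17454099])}
side {'intrinsics': array([[552.55574561,   0.        , 314.77153473],
       [  0.        , 552.55574561, 237.50072041],
       [  0.        ,   0.        ,   1.        ]]), 'D': array([0.05082165, 0.        , 0.        , 0.        , 0.        ]), 'R': array([[ 0.85483936, -0.51872345,  0.01325312],
       [-0.38834385, -0.6565004 , -0.64668097],
       [ 0.34414927,  0.54766158, -0.76264545]]), 't': array([-510.8386443 ,  261.53302371, 1138.11717866])}
{'clock': 0.1, 'joints': array([ 1.42258464e+00,  3.85511982e-01,  6.75341192e-03, -4.31887651e-04,
       -1.19395228e+00, -2.58592835e-01]), 'joint_vel': array([-0.0010273 , -0.00124379,  0.00399392,  0.00137915, -0.0002079 ,
        0.0023193 ]), 'joint_efforts': array([-7.58285187e-04, -3.93318772e+01,  1.88930279e+01,  4.19797495e+00,
       -2.58542052e-03,  5.78344029e-06]), 'position': array([247.05796237, 573.46555355, 194.20840993]), 'ee_rot': array([ 9.79368419e-01, -2.02080534e-01, -1.47604341e-04,  9.66877202e-04]), 'contact_force': array([-0.89713458,  0.28102339,  0.16173317]), 'wrist_torque': array([-0.00410623, -0.01319028,  0.0200714 ]), 'grasp_force': 0.0, 'gripper_width': 85.22352704240886}
```

View pics/top0.png

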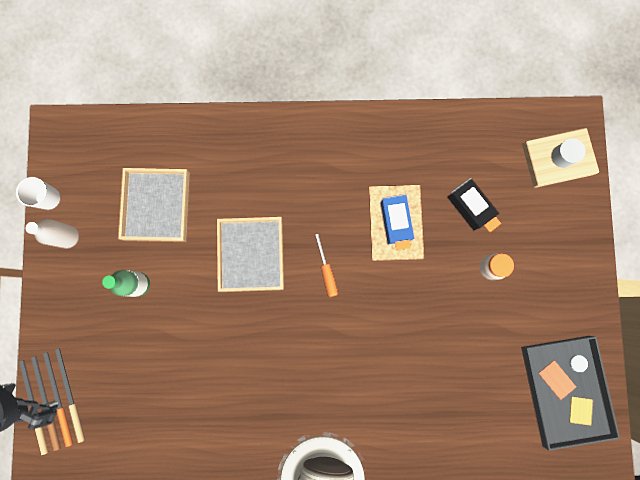

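View pics/side0.png

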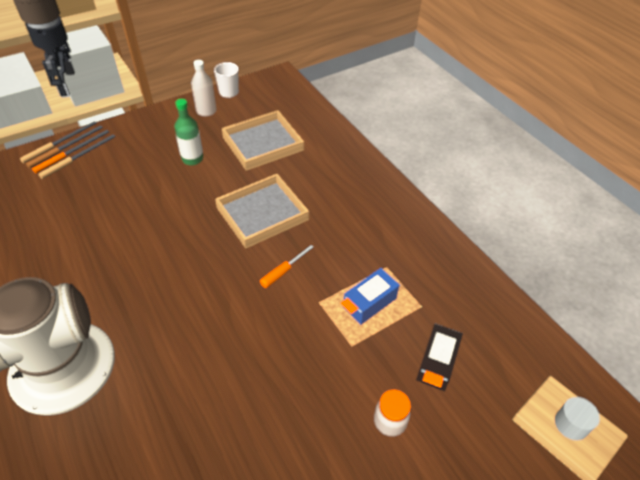

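The top view shows the blue case with its orange tab at (403,245) on the mat at (397,222). The jar is at (498,266), the screwdriver at (327,268), the bottle at (127,283), and the target (rightmost) tray at (250,255). The side view agrees, with the case at (372,294).

```bash
cat > h.py <<'E'
import numpy as np, cv2
from bench import arm
def ray(n,uv):
    p=arm.camera_params(n); q=cv2.undistortPoints(np.float64(uv).reshape(-1,1,2),p["intrinsics"],p["D"]).reshape(-1,2)
    R,t=np.array(p["R"]),np.array(p["t"]); return -R.T@t, np.c_[q,np.ones(len(q))]@R
def onz(n,uv,z):
    c,d=ray(n,uv); return c+d*((z-c[2])/d[:,2])[:,None]
def proj(n,X):
    p=arm.camera_params(n); return cv2.projectPoints(np.float64(X).reshape(-1,1,3),cv2.Rodrigues(np.array(p["R"]))[0],np.array(p["t"]),p["intrinsics"],p["D"])[0].reshape(-1,2)
def mask(im,lo,hi,roi):
    m=cv2.inRange(cv2.cvtColor(im,cv2.COLOR_RGB2HSV),lo,hi); k=np.zeros_like(m); x0,y0,x1,y1=roi; k[y0:y1,x0:x1]=m[y0:y1,x0:x1]; return k
def big(m): return max(cv2.findContours(m,cv2.RETR_EXTERNAL,cv2.CHAIN_APPROX_NONE)[0],key=cv2.contourArea)
def box(m): return cv2.boxPoints(cv2.minAreaRect(big(m)))
E
python3 - <<'E'
from h import *
np.set_printoptions(precision=1,suppress=True)
T=cv2.imread("pics/top0.png")[:,:,::-1].copy(); S=cv2.imread("pics/side0.png")[:,:,::-1].copy()
hs=cv2.cvtColor(T,cv2.COLOR_RGB2HSV)
for p in[(404,245),(397,215),(387,220),(405,235),(376,250),(218,255),(250,220),(350,200),(384,235)]: print(p,hs[p[1],p[0]])
def cen(m): 
    M=cv2.moments(big(m)); return [M["m10"]/M["m00"],M["m01"]/M["m00"]]
r=(376,190,420,254); rs=(335,262,405,325)
o=mask(T,(5,170,150),(18,255,255),r); b=mask(T,(100,100,40),(130,255,255),r); w=mask(T,(0,0,180),(179,60,255),r)
print("tab top",onz("top",[cen(o)],57.5),"label",onz("top",[cen(w)],57.5))
os_=mask(S,(5,170,150),(18,255,255),rs); ws=mask(S,(0,0,180),(179,60,255),rs)
print("tab side",onz("side",[cen(os_)],57.5),"label",onz("side",[cen(ws)],57.5))
print("blue box@57",onz("top",box(b),57.5)); 
wb=cv2.minAreaRect(big(w));print("label box",onz("top",box(w),57.5))
m=mask(T,(8,60,120),(28,200,255),(362,178,432,268)); print("mat",onz("top",box(m|b|o|w),3))
t=mask(T,(8,40,150),(28,190,255),(205,205,295,300)); print("tray",onz("top",box(t),32))
d=mask(T,(5,170,120),(18,255,255),(310,225,345,300)); print("driver h",onz("top",box(d),10)); print("driver tip",onz("top",[(317,234)],3))
print("jar cap",onz("top",[(502,266)],75),"bottle cap",onz("top",[(109,283)],190))
cv2.imwrite("pics/c.png",cv2.resize(np.hstack([T[180:270,360:440],S[255:345,320:425][:, :80]])[:,:,::-1],None,fx=5,fy=5,interpolation=0))
E
```

```text
(404, 245) [ 19 146 247]
(397, 215) [  0   0 247]
(387, 220) [108 152 227]
(405, 235) [108 151 220]
(376, 250) [ 24  65 247]
(218, 255) [ 25  66 254]
(250, 220) [ 21  87 242]
(350, 200) [ 11 125 135]
(384, 235) [ 21  88 255]Traceback (most recent call last):
  File "<stdin>", line 10, in <module>
  File "<stdin>", line 7, in cen
  File "h.py", line 12, in big
    def big(m): return max(cv2.findContours(m,cv2.RETR_EXTERNAL,cv2.CHAIN_APPROX_NONE)[0],key=cv2.contourArea)
                       ~~~^^^^^^^^^^^^^^^^^^^^^^^^^^^^^^^^^^^^^^^^^^^^^^^^^^^^^^^^^^^^^^^^^^^^^^^^^^^^^^^^^^^^
ValueError: max() iterable argument is empty
```

```bash
python3 - <<'E'
from h import *
np.set_printoptions(precision=1,suppress=True)
T=cv2.imread("pics/top0.png")[:,:,::-1].copy(); S=cv2.imread("pics/side0.png")[:,:,::-1].copy()
def cen(m): 
    M=cv2.moments(big(m)); return [M["m10"]/M["m00"],M["m01"]/M["m00"]]
r=(376,190,420,254); rs=(335,262,405,325)
O=((5,125,150),(22,255,255))
o=mask(T,*O,r); b=mask(T,(100,100,40),(130,255,255),r); w=mask(T,(0,0,180),(179,40,255),r)
print("tab top",onz("top",[cen(o)],57.5),"label",onz("top",[cen(w)],57.5), "tab box",onz("top",box(o),57.5))
os_=mask(S,(5,170,150),(22,255,255),rs); ws=mask(S,(0,0,180),(179,60,255),rs)
print("tab side",onz("side",[cen(os_)],57.5),"label",onz("side",[cen(ws)],57.5))
print("blue box@57",onz("top",box(b),57.5)); 
print("label box",onz("top",box(w),57.5))
m=mask(T,(8,50,160),(28,200,255),(362,178,432,268)); print("mat",onz("top",box(m|b|o|w),3))
t=mask(T,(8,40,180),(28,190,255),(205,205,295,300)); print("tray",onz("top",box(t),32))
d=mask(T,(5,140,160),(22,255,255),(310,225,345,300)); print("driver h",onz("top",box(d),10)); print("driver tip",onz("top",[(317,234)],3))
print("jar cap",onz("top",[(502,266)],75),"bottle cap",onz("top",[(109,283)],190))
cv2.imwrite("pics/c.png",cv2.resize(np.hstack([T[180:270,360:440],S[255:345,330:410]])[:,:,::-1],None,fx=5,fy=5,interpolation=0))
E
```

```text
tab top [[ 557.3 -205.6   57.5]] label [[ 627.8 -196.    57.5]] tab box [[ 564.6 -186.5   57.5]
 [ 569.9 -221.8   57.5]
 [ 549.3 -224.5   57.5]
 [ 543.9 -189.2   57.5]]
tab side [[ 555.5 -205.9   57.5]] label [[ 627.1 -195.3   57.5]]
blue box@57 [[ 672.2 -152.9   57.5]
 [ 682.6 -217.4   57.5]
 [ 570.9 -232.8   57.5]
 [ 560.6 -168.9   57.5]]
label box [[ 655.2 -171.2   57.5]
 [ 661.8 -212.3   57.5]
 [ 600.5 -220.8   57.5]
 [ 593.9 -179.9   57.5]]
mat [[ 716.  -132.3    3. ]
 [ 720.1 -266.5    3. ]
 [ 525.9 -267.7    3. ]
 [ 521.9 -135.7    3. ]]
tray [[634.2 255.8  32. ]
 [636.2  90.6  32. ]
 [452.9  87.2  32. ]
 [451.1 249.8  32. ]]
driver h [[512.9  -4.2  10. ]
 [519.  -30.3  10. ]
 [438.6 -48.8  10. ]
 [432.5 -22.8  10. ]]
driver tip [[593.7   2.4   3. ]]
jar cap [[ 500.9 -436.8   75. ]] bottle cap [[471.1 452.3 190. ]]
```

View pics/c.png

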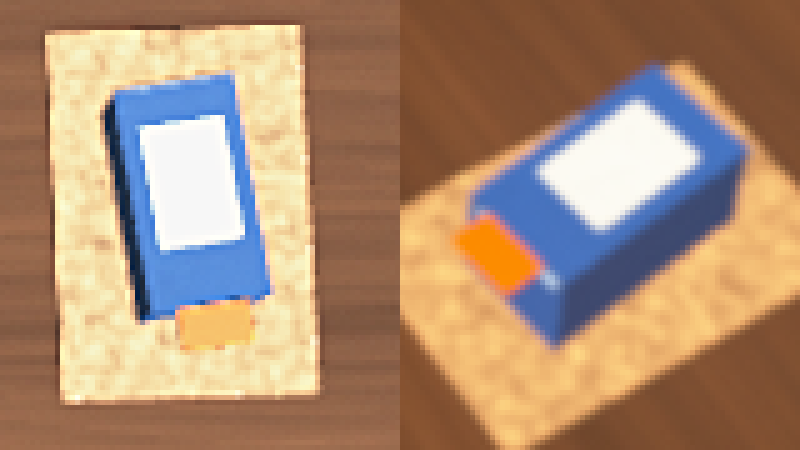

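The crop shows the closed lid with its tab at the near end, and the case yawed about 8° from world x. That puts the case near (622,-197), the mat centre at (621,-200) and the tray centre at (544,171).

```bash
cat >> h.py <<'E'
from scipy.spatial.transform import Rotation as Ro
C=np.array([622,-197.]); YAW=.135
def pose(xc,zc,tilt,yaw=YAW,org=C):
    """TCP target: xc along case x from org, world z=zc, tool leaned by tilt; tool x=-case x, tool y=case y"""
    cx=np.array([np.cos(yaw),np.sin(yaw),0]);cy=np.array([-cx[1],cx[0],0]);z=np.array([0,0,1.]);s,c=np.sin(tilt),np.cos(tilt)
    return np.r_[org+xc*cx[:2],zc], Ro.from_matrix(np.c_[-(c*cx+s*z),cy,s*cx-c*z])
def step(P,base=None):
    """tool-frame shift and turn from base (default: measured) to P"""
    s=arm.read_state(); b=base or (s["position"],Ro.from_quat(s["ee_rot"]))
    print(np.round(b[1].inv().apply(P[0]-b[0]),1),np.round((b[1].inv()*P[1]).as_rotvec(),3))
def err(): 
    s=arm.read_state(); print(round(s["clock"],2),np.round(s["position"],1),np.round(Ro.from_quat(s["ee_rot"]).as_matrix()[:,[0,2]].T,2),np.round(s["joints"],2),np.round(s["contact_force"],1),round(s["gripper_width"],1))
E
python3 - <<'E'
from h import *
step((np.array([410,100,260.]),pose(0,0,0)[1]))
step(pose(-140,150,.0))
E
```

```text
[337.  370.4 -65. ] [ 1.0e-03 -3.0e-03  2.6e+00]
[529.3 631.3  45.5] [ 1.0e-03 -3.0e-03  2.6e+00]
```

Emit:
{"method": "servo_tool", "body": {"rows": [[[0,0,0,-65,0,0,0],[0,337,370,-65,0,0,1.5],[0,337,370,-65,0,0,1.5],[0,337,370,-65,0,0,1.5],[0,337,370,-65,0,0,1.5],[0,337,370,-65,0,0,1.5],[0,337,370,-65,0,0,1.5],[0,337,370,-65,0,0,1.5],[0,337,370,-65,0,0,1.5],[0,337,370,-65,0,0,1.5]]]}}

```text
clock: 1.35
position: [410.6, 97.2, 259.9]
ee_rot: [-0.576, 0.818, 0.0, -0.0]
contact_force: [-0.5, 1.0, -0.7]
gripper_width: 0.1
grasp_force: 0.0
```

```bash
python3 -c "
from h import *
err();step(pose(-150,180,0));step(pose(-150,120,.87))"
```

```text
1.35 [410.6  97.2 259.9] [[-0.34 -0.94  0.  ]
 [-0.   -0.   -1.  ]] [ 0.62 -0.02 -0.34 -0.   -1.25 -0.96] [-0.5  1.  -0.7] 0.1
[ 274.8 -165.2   80. ] [ 0.000e+00 -1.000e-03  1.092e+00]
[ 274.7 -165.2  140. ] [ 0.474 -0.781  1.019]
```

Emit:
{"method": "servo_tool", "body": {"rows": [[[0,275,-165,80,0,0,1.09],[0,275,-165,80,0,0,1.09],[0,275,-165,80,0,0,1.09],[0,275,-165,80,0,0,1.09],[0,275,-165,80,0,0,1.09],[0,275,-165,80,0,0,1.09],[0,275,-165,80,0,0,1.09],[0,275,-165,80,0,0,1.09]]]}}

```text
clock: 2.35
position: [475.6, -212.1, 180.2]
ee_rot: [-0.074, 0.997, 0.0, -0.0]
contact_force: [1.0, 0.1, -0.2]
gripper_width: 0.1
grasp_force: 0.0
```

```bash
python3 -c "
from h import *
err();step(pose(-130,80,.87));step(pose(-100,31,.87))"
```

```text
2.35 [ 475.6 -212.1  180.2] [[-0.99 -0.15  0.  ]
 [-0.    0.   -1.  ]] [-0.11  0.22 -0.27 -0.   -1.08 -1.31] [ 1.   0.1 -0.2] 0.1
[-17.   -5.  100.2] [ 0.006 -0.87   0.012]
[-47.   -5.4 149.2] [ 0.006 -0.87   0.012]
```

Emit:
{"method": "servo_tool", "body": {"rows": [[[0,-17,-5,100,0,-0.87,0.01],[0,-17,-5,100,0,-0.87,0.01],[0,-17,-5,100,0,-0.87,0.01],[0,-17,-5,100,0,-0.87,0.01],[0,-17,-5,100,0,-0.87,0.01],[0,-17,-5,100,0,-0.87,0.01],[0,-17,-5,100,0,-0.87,0.01]]]}}

```text
clock: 3.22
position: [489.0, -209.9, 76.8]
ee_rot: [-0.065, 0.912, 0.038, 0.403]
contact_force: [-0.5, 1.0, -1.4]
gripper_width: 0.3
grasp_force: 0.0
```

```bash
python3 -c "
from h import *
err();
S=arm.get_image('side');cv2.imwrite('pics/s1.png',cv2.resize(S[200:380,240:460],None,fx=3,fy=3)[:,:,::-1])
step(pose(-100,31,.87));step(pose(-68,31,.87))"
```

```text
3.23 [ 489.  -209.9   76.8] [[-0.67 -0.09 -0.74]
 [ 0.73  0.12 -0.67]] [-0.68  0.27 -0.49 -1.32 -0.61  0.32] [-0.5  1.  -1.4] 0.3
[ 9.6 -5.3 55.7] [ 0.019 -0.036 -0.007]
[-12.   -5.7  79.4] [ 0.019 -0.036 -0.007]
```

View pics/s1.png

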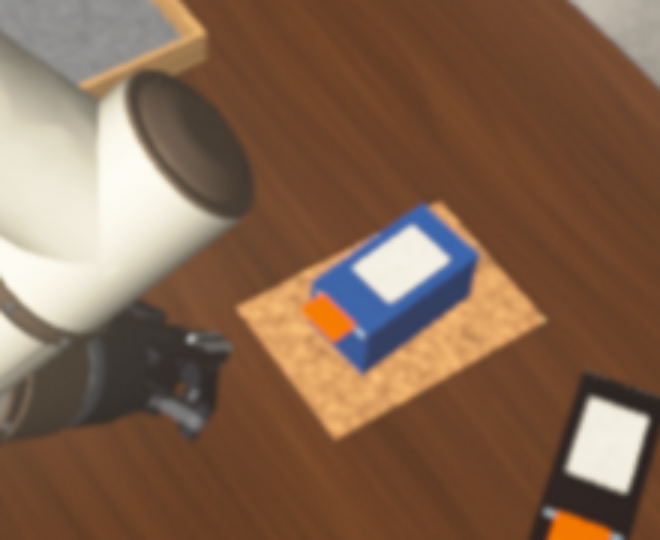

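The tool is leaning in front of the tab. The closed fingers are near (205,350) in this crop, the tab is at (328,315), and the lid is untouched.

Emit:
{"method": "servo_tool", "body": {"rows": [[[0,10,-5,56,0.02,-0.03,0],[0,10,-5,56,0.02,-0.03,0],[0,10,-5,56,0.02,-0.03,0]]]}}

```text
clock: 3.65
position: [522.7, -209.2, 30.3]
ee_rot: [-0.06, 0.908, 0.031, 0.415]
contact_force: [-0.7, -0.1, 1.0]
gripper_width: -0.3
grasp_force: 0.0
```

```bash
python3 -c "
from h import *
err();step(pose(-68,31,.87))
T=arm.get_image('top');S=arm.get_image('side')
im=np.hstack([cv2.resize(T[190:270,350:440],None,fx=4,fy=4),cv2.resize(S[255:335,310:400],None,fx=4,fy=4)]);cv2.imwrite('pics/s2.png',im[:,:,::-1])"
```

```text
3.65 [ 522.7 -209.2   30.3] [[-0.65 -0.08 -0.76]
 [ 0.75  0.11 -0.65]] [-0.71  0.41 -0.48 -1.53 -0.61  0.59] [-0.7 -0.1  1. ] -0.3
[-21.5  -1.3  23.8] [ 0.004 -0.013 -0.006]
```

View pics/s2.png

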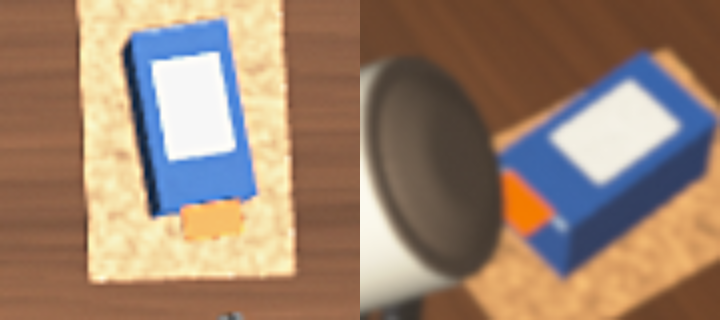

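Emit:
{"method": "servo_tool", "body": {"rows": [[[0,-11,-1,12,0,0,0],[0,-22,-1,24,0,-0.01,0],[0,-22,-1,24,0,-0.01,0]]]}}

```text
clock: 4.12
position: [556.7, -206.7, 32.0]
ee_rot: [-0.059, 0.905, 0.03, 0.42]
contact_force: [-0.8, -0.9, 0.1]
gripper_width: 0.2
grasp_force: 0.0
```

```bash
python3 -c "
from h import *
err();
for th,r in [(.1,114),(.3,113),(.5,111),(.7,109),(.9,107),(1.1,105),(1.3,103),(1.5,101),(1.65,100),(1.8,100),(1.9,100)]:
  print(th,end=' ');step(pose(55-r*np.cos(th)-7,53+r*np.sin(th)-8.4,.87))"
```

```text
4.12 [ 556.7 -206.7   32. ] [[-0.64 -0.08 -0.76]
 [ 0.76  0.1  -0.64]] [-0.66  0.44 -0.43 -1.55 -0.58  0.56] [-0.8 -0.9  0.1] 0.2
0.1 [-18.7   0.9 -15. ] [ 0.001  0.    -0.006]
0.3 [-39.    1.1 -25. ] [ 0.001  0.    -0.006]
0.5 [-61.    1.2 -29.7] [ 0.001  0.    -0.006]
0.7 [-83.    1.3 -29.9] [ 0.001  0.    -0.006]
0.9 [-104.3    1.4  -25.8] [ 0.001  0.    -0.006]
1.1 [-123.9    1.5  -17.7] [ 0.001  0.    -0.006]
1.3 [-141.2    1.6   -6. ] [ 0.001  0.    -0.006]
1.5 [-155.5    1.7    8.7] [ 0.001  0.    -0.006]
1.65 [-164.4    1.7   20.8] [ 0.001  0.    -0.006]
1.8 [-172.2    1.7   33.6] [ 0.001  0.    -0.006]
1.9 [-176.3    1.7   42.8] [ 0.001  0.    -0.006]
```

Emit:
{"method": "servo_tool", "body": {"rows": [[[0,-10,1,-8,0,0,0],[0,-19,1,-15,0,0,0],[0,-29,1,-20,0,0,0],[0,-39,1,-25,0,0,0],[0,-50,1,-27,0,0,0],[0,-61,1,-30,0,0,0],[0,-72,1,-30,0,0,0],[0,-83,1,-30,0,0,0],[0,-94,1,-28,0,0,0],[0,-104,1,-26,0,0,0]]]}}

```text
clock: 5.38
position: [601.9, -200.3, 127.4]
ee_rot: [-0.058, 0.905, 0.031, 0.419]
contact_force: [-0.1, -1.0, -0.1]
gripper_width: 0.2
grasp_force: 0.0
```

```bash
python3 -c "
from h import *
err();
T=arm.get_image('top');S=arm.get_image('side')
im=np.hstack([cv2.resize(T[180:270,350:440],None,fx=4,fy=4),cv2.resize(S[245:335,310:400],None,fx=4,fy=4)]);cv2.imwrite('pics/s3.png',im[:,:,::-1])
for th,r in [(1.1,105),(1.3,103),(1.5,101),(1.65,100),(1.8,100),(1.9,100),(2,100)]:
  print(th,end=' ');step(pose(55-r*np.cos(th)-7,53+r*np.sin(th)-8.4,.87))"
```

```text
5.38 [ 601.9 -200.3  127.4] [[-0.64 -0.08 -0.76]
 [ 0.76  0.1  -0.65]] [-0.45  0.28 -0.33 -1.18 -0.47 -0.03] [-0.1 -1.  -0.1] 0.2
1.1 [-20.7   0.6   8.8] [ 0.001 -0.001 -0.006]
1.3 [-37.9   0.7  20.4] [ 0.001 -0.001 -0.006]
1.5 [-52.3   0.8  35.1] [ 0.001 -0.001 -0.006]
1.65 [-61.2   0.8  47.2] [ 0.001 -0.001 -0.006]
1.8 [-69.    0.9  60. ] [ 0.001 -0.001 -0.006]
1.9 [-73.1   0.9  69.2] [ 0.001 -0.001 -0.006]
2 [-76.2   0.9  78.6] [ 0.001 -0.001 -0.006]
```

View pics/s3.png

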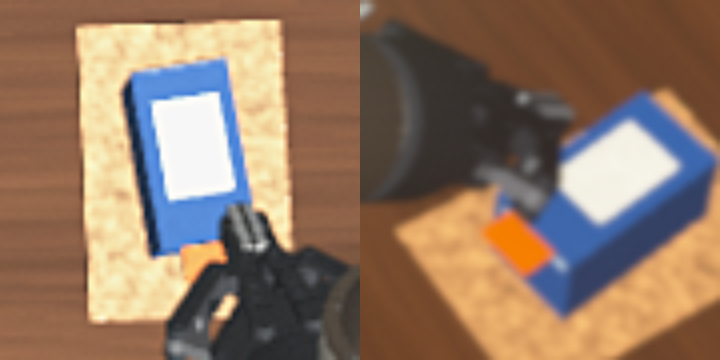

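The lid is still closed. The finger, at (245,225) in the top crop, came up without catching the tab at (205,262). I'll check where the fingertip and tab really are.

```bash
python3 -c "
from h import *
np.set_printoptions(precision=1,suppress=True)
p=arm.read_state()['position'];R=Ro.from_quat(arm.read_state()['ee_rot'])
print('tcp px top',proj('top',p),'side',proj('side',p),'tcp+11n',proj('top',p+R.apply([-11,0,0])),proj('side',p+R.apply([-11,0,0])))
print('tip seen full: top',350+245/4,180+205/4,' side',310+(545-360)/4,245+205/4)
T=arm.get_image('top');o=mask(T,(5,125,150),(22,255,255),(376,230,420,254));w=mask(T,(0,0,180),(179,40,255),(376,190,420,254))
print(onz('top',box(o),57.5),onz('top',box(w),57.5).mean(0))
"
```

```text
tcp px top [[404.9 222.1]] side [[368.1 274.5]] tcp+11n [[405.1 218.5]] [[371.  270.3]]
tip seen full: top 411.25 231.25  side 356.25 296.25
[[ 563.3 -185.4   57.5]
 [ 569.2 -210.7   57.5]
 [ 550.1 -214.8   57.5]
 [ 544.2 -189.4   57.5]] [ 627.8 -196.    57.5]
```

```bash
python3 -c "
from h import *
np.set_printoptions(precision=1,suppress=True)
print('s2 tcp px',proj('top',[522.7,-209.2,30.3]))
p=arm.read_state()['position'];err()
def crop(n):
  I=arm.get_image(n);u,v=proj(n,p)[0];x0,y0=int(u)-25,int(v)-25;print(n,x0,y0)
  J=cv2.resize(I[y0:y0+60,x0:x0+50],None,fx=8,fy=8,interpolation=cv2.INTER_CUBIC);cv2.circle(J,(int((u-x0+.5)*8),int((v-y0+.5)*8)),4,(255,0,255),1);return J
cv2.imwrite('pics/s4.png',np.hstack([crop('top'),crop('side')])[:,:,::-1])
"
```

```text
s2 tcp px [[402.8 259.7]]
5.53 [ 602.  -200.1  127.4] [[-0.6 -0.1 -0.8]
 [ 0.8  0.1 -0.7]] [-0.5  0.3 -0.3 -1.2 -0.5 -0. ] [-1.2 -0.1 -0.9] -0.2
top 379 197
side 342 249
```

View pics/s4.png

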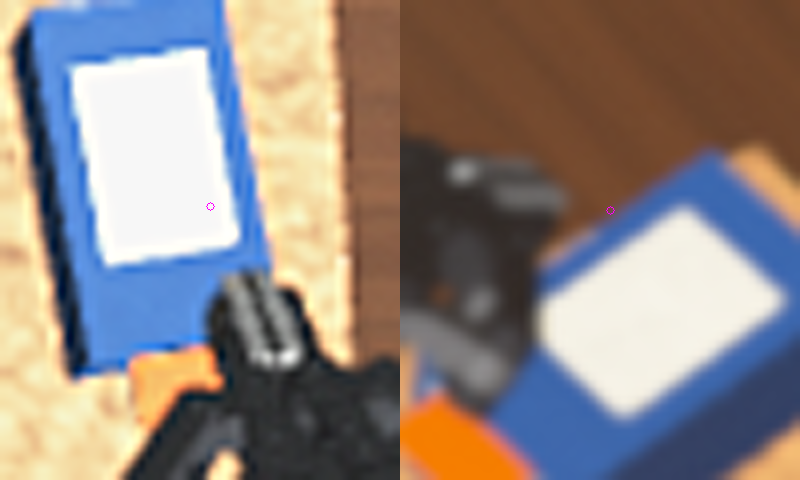

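The fingertips show at (250,272) in the top crop, but the projected TCP lies at (210,206), some 20–25 mm beyond. The side crop shows the same, so I'll triangulate the real tip.

```bash
python3 -c "
from h import *
np.set_printoptions(precision=1,suppress=True)
s=arm.read_state();p=s['position'];R=Ro.from_quat(s['ee_rot'])
def tri(a,b):
  A=[];y=[]
  for n,uv in(('top',a),('side',b)):
    c,d=ray(n,[uv]);d=d[0]/np.linalg.norm(d);P=np.eye(3)-np.outer(d,d);A.append(P);y.append(P@c)
  X=np.linalg.lstsq(np.vstack(A),np.hstack(y),rcond=None)[0];return X
for b in [(358.4,286),(362,275),(354,297)]:
  X=tri((409.8,230.2),b);print(X,'res',proj('top',X)-[409.8,230.2],'tool',R.inv().apply(X-p))
for dz in (0,-20,-30,-40): print(dz,proj('top',p+R.apply([0,0,dz])),proj('side',p+R.apply([0,0,dz])))
"
```

```text
[ 579.5 -210.1  117.9] res [[-1.   2.3]] tool [ 21.6  -6.9 -11.9]
[ 580.8 -206.8  149. ] res [[ 0. -0.]] tool [ -3.3  -3.5 -30.6]
[ 577.1 -213.2   86.5] res [[-2.1  4.9]] tool [47.3 -9.9  6.4]
0 [[404.9 222.7]] [[367.6 275.2]]
-20 [[407.  228.4]] [[362.6 275.1]]
-30 [[408.1 231.3]] [[360.1 275.1]]
-40 [[409.2 234.2]] [[357.5 275.1]]
```

```bash
python3 -c "
from h import *
for z in (0,13,30,45): print(z,proj('side',[247,573.5,194.2+z]),proj('top',[247,573.5,194.2+z]))
for n,(x0,y0) in (('side',(30,40)),('top',(0,370))):
  I=cv2.imread(f'pics/{n}0.png')[y0:y0+80,x0:x0+70]; I=cv2.resize(I,None,fx=5,fy=5,interpolation=2)
  for z,c in ((0,(255,0,255)),(30,(0,255,0))):
    u,v=proj(n,[247,573.5,194.2+z])[0];cv2.circle(I,(int((u-x0+.5)*5),int((v-y0+.5)*5)),4,c,1)
  globals()[n]=I
cv2.imwrite('pics/s5.png',np.hstack([side,top]))
"
```

```text
0 [[ 75.34102795 102.01184243]] [[ 46.30470115 391.67106943]]
13 [[73.61234754 97.58344828]] [[ 42.98103052 392.83436345]]
30 [[71.30961377 91.68954552]] [[ 38.50811392 394.40003713]]
45 [[69.2369477  86.38941089]] [[ 34.43698137 395.82521239]]
```

View pics/s5.png

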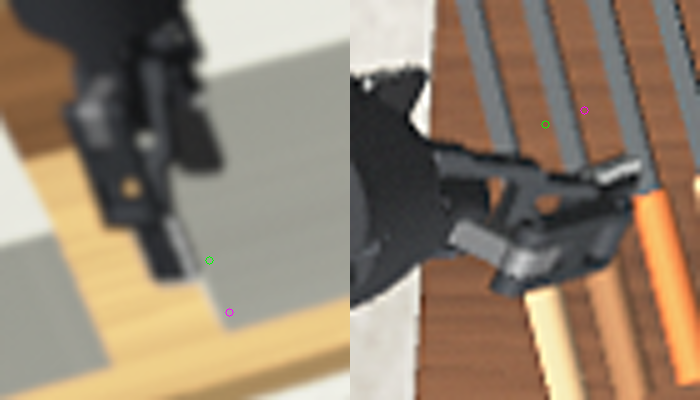

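```bash
cat >> h.py <<'E'
def tri(a,b):
  A=[];y=[]
  for n,uv in(('top',a),('side',b)):
    c,d=ray(n,[uv]);d=d[0]/np.linalg.norm(d);P=np.eye(3)-np.outer(d,d);A.append(P);y.append(P@c)
  X=np.linalg.lstsq(np.vstack(A),np.hstack(y),rcond=None)[0];return X,proj('top',X)[0]-a,proj('side',X)[0]-b
E
python3 -c "
from h import *
np.set_printoptions(precision=1,suppress=True)
R=Ro.from_quat([.9794,-.2021,0,.001]);p=np.array([247,573.5,194.2])
# near-side finger tip: side (175,280), far (205,170); top candidates
for a in [((560-350)/5,370+275/5),((635-350)/5,370+175/5),((597-350)/5,370+225/5)]:
  for b in [(30+175/5,40+280/5),(30+207/5,40+170/5),(30+191/5,40+225/5)]:
    X=tri(a,b);print(a,b,*X,'tool',R.inv().apply(X[0]-p))
print('base',proj('top',[0,0,0]),proj('side',[0,0,0]))
for s in (-1,1): print('finger',s,proj('top',p+R.apply([0,s*43,-13])),proj('side',p+R.apply([0,s*43,-13])))
"
```

```text
(42.0, 425.0) (65.0, 96.0) [210.7 542.7 247.5] [ 4.9 -9.7] [-8.9 -1.5] tool [-21.1  42.8 -53.2]
(42.0, 425.0) (71.4, 74.0) [233.4 499.4 325.8] [  6.9 -13.2] [-11.9  -2.3] tool [  16.9   73.7 -131.4]
(42.0, 425.0) (68.2, 85.0) [222.3 520.5 287.7] [  5.9 -11.5] [-10.4  -1.9] tool [ -1.6  58.6 -93.4]
(57.0, 405.0) (65.0, 96.0) [228.3 524.1 248.5] [-0.4  0.9] [0.9 0.1] tool [  2.4  52.9 -54.2]
(57.0, 405.0) (71.4, 74.0) [249.4 483.9 324.6] [ 1.2 -2.6] [-2.4 -0.3] tool [  37.7   81.6 -130.2]
(57.0, 405.0) (68.2, 85.0) [239.1 503.5 287.6] [ 0.4 -0.8] [-0.7 -0.1] tool [ 20.5  67.6 -93.2]
(49.4, 415.0) (65.0, 96.0) [219.4 534.4 247. ] [ 2.1 -4.4] [-4.1 -0.6] tool [ -9.9  47.  -52.8]
(49.4, 415.0) (71.4, 74.0) [241.3 492.5 324.4] [ 3.9 -7.9] [-7.2 -1.2] tool [  26.8   76.9 -130.1]
(49.4, 415.0) (68.2, 85.0) [230.6 512.9 286.8] [ 3.  -6.2] [-5.6 -0.9] tool [  9.   62.3 -92.5]
base [[321.9 477.9]] [[ 63.6 366.1]]
finger -1 [[ 24.1 384.7]] [[75.9 87.4]]
finger 1 [[ 61.9 401. ]] [[ 71.2 108.2]]
```

Both views put the real fingertip about 27 mm short of the reported TCP along the tool axis, which explains the miss. I'll retry with the insertion lengthened by that much.

```bash
python3 -c "
from h import *
for q in ((-100,110),(-85,13),(-47,13)): step(pose(*q,.87))"
```

```text
[ 63.9   0.1 -49.5] [ 0.002 -0.002 -0.008]
[128.2  -0.6  24.6] [ 0.002 -0.002 -0.008]
[103.6  -0.4  53.6] [ 0.002 -0.002 -0.008]
```

Emit:
{"method": "servo_tool", "body": {"rows": [[[0,64,3,-50,0,0,0],[0,64,3,-50,0,0,0],[0,128,3,25,0,0,0],[0,128,3,25,0,0,0],[0,128,3,25,0,0,0],[0,120,3,34,0,0,0],[0,112,3,44,0,0,0],[0,104,3,54,0,0,0],[0,104,3,54,0,0,0]]]}}

```text
clock: 6.75
position: [577.4, -199.5, 14.7]
ee_rot: [-0.059, 0.905, 0.03, 0.421]
contact_force: [-0.1, 0.7, 0.2]
gripper_width: 0.1
grasp_force: 0.0
```

```bash
python3 -c "
from h import *
err();k=27
for th,r in [(.1,114),(.3,113),(.5,111),(.7,109),(.9,107),(1.0,106),(1.1,105)]:
  print(th,end=' ');step(pose(55-r*np.cos(th)-7+k*.764,53+r*np.sin(th)-8.4-k*.645,.87))"
```

```text
6.75 [ 577.4 -199.5   14.7] [[-0.64 -0.08 -0.76]
 [ 0.76  0.1  -0.64]] [-0.65  0.49 -0.42 -1.62 -0.57  0.62] [-0.1  0.7  0.2] 0.1
0.1 [-18.1  -3.4 -15.6] [ 0.002  0.001 -0.004]
0.3 [-38.4  -3.3 -25.6] [ 0.002  0.001 -0.004]
0.5 [-60.4  -3.2 -30.3] [ 0.002  0.001 -0.004]
0.7 [-82.4  -3.1 -30.5] [ 0.002  0.001 -0.004]
0.9 [-103.7   -3.   -26.4] [ 0.002  0.001 -0.004]
1.0 [-113.8   -3.   -22.8] [ 0.002  0.001 -0.004]
1.1 [-123.3   -3.   -18.2] [ 0.002  0.001 -0.004]
```

No contact force, which confirms the short tip. Now lifting.

Emit:
{"method": "servo_tool", "body": {"rows": [[[0,-9,0,-8,0,0,0],[0,-18,0,-15,0,0,0],[0,-28,0,-20,0,0,0],[0,-38,0,-25,0,0,0],[0,-50,0,-28,0,0,0],[0,-60,0,-30,0,0,0],[0,-71,0,-30,0,0,0],[0,-82,0,-30,0,0,0],[0,-93,0,-28,0,0,0],[0,-104,0,-26,0,0,0]]]}}

```text
clock: 8.0
position: [622.6, -194.2, 109.8]
ee_rot: [-0.058, 0.905, 0.031, 0.42]
contact_force: [-0.6, 0.5, 0.1]
gripper_width: 0.3
grasp_force: 0.2
```

```bash
python3 -c "
from h import *
np.set_printoptions(precision=1,suppress=True)
err();k=27
T=arm.get_image('top');S=arm.get_image('side')
for n,I,r in(('top',T,(340,150,440,262)),('side',S,(320,200,430,330))):
  for c,lo,hi in (('or',(5,125,150),(22,255,255)),('blue',(100,100,40),(130,255,255)),('wh',(0,0,180),(179,50,255))):
    m=mask(I,lo,hi,r);print(n,c,cv2.countNonZero(m),cv2.boundingRect(m))
for th,r in [(1.1,105),(1.3,103),(1.5,101),(1.65,100),(1.8,100),(1.9,100),(2.0,100)]:
  print(th,end=' ');step(pose(55-r*np.cos(th)-7+k*.764,53+r*np.sin(th)-8.4-k*.645,.87))
im=np.hstack([cv2.resize(T[160:270,350:440],None,fx=4,fy=4),cv2.resize(S[225:335,320:410],None,fx=4,fy=4)]);cv2.imwrite('pics/s6.png',im[:,:,::-1])"
```

```text
8.0 [ 622.6 -194.2  109.8] [[-0.6 -0.1 -0.8]
 [ 0.8  0.1 -0.7]] [-0.4  0.3 -0.3 -1.2 -0.5  0. ] [-0.6  0.5  0.1] 0.3
top or 907 (340, 152, 100, 110)
top blue 507 (381, 195, 42, 53)
top wh 85 (372, 186, 68, 76)
side or 2011 (320, 263, 102, 67)
side blue 905 (344, 261, 54, 62)
side wh 437 (320, 200, 41, 112)
1.1 [-20.   -2.7   8. ] [ 0.  0. -0.]
1.3 [-37.3  -2.6  19.7] [ 0.  0. -0.]
1.5 [-51.6  -2.5  34.3] [ 0.  0. -0.]
1.65 [-60.4  -2.5  46.5] [ 0.  0. -0.]
1.8 [-68.2  -2.5  59.3] [ 0.  0. -0.]
1.9 [-72.3  -2.5  68.5] [ 0.  0. -0.]
2.0 [-75.5  -2.5  77.9] [ 0.  0. -0.]
```

View pics/s6.png

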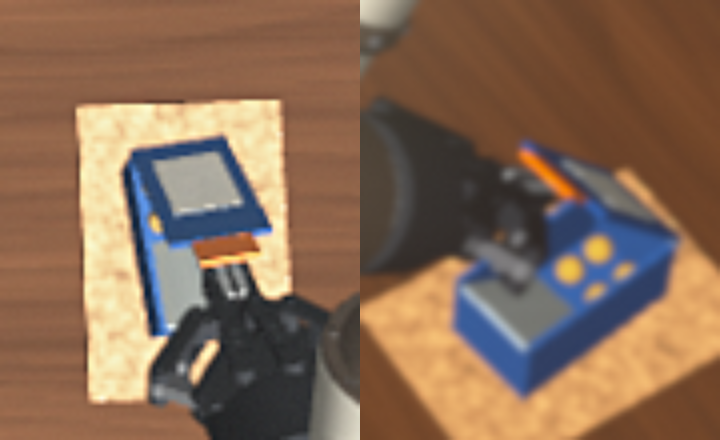

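The lid is up at about 50°, with the finger under its orange tab at (228,247) in the top crop. Four beads are visible in the side crop near (595,265). I'll keep following the arc past the balance point.

Emit:
{"method": "servo_tool", "body": {"rows": [[[0,-10,0,3,0,0,0],[0,-20,0,8,0,0,0],[0,-29,0,13,0,0,0],[0,-37,0,20,0,0,0],[0,-45,0,27,0,0,0],[0,-52,0,34,0,0,0],[0,-60,0,46,0,0,0],[0,-68,0,59,0,0,0],[0,-72,0,68,0,0,0],[0,-75,0,78,0,0,0]]]}}

```text
clock: 9.35
position: [730.5, -180.3, 115.5]
ee_rot: [-0.058, 0.905, 0.031, 0.419]
contact_force: [-0.6, 0.1, 0.2]
gripper_width: 0.3
grasp_force: 0.0
```

```bash
python3 -c "
from h import *
np.set_printoptions(precision=1,suppress=True)
err()
T=arm.get_image('top');S=arm.get_image('side')
for n,I,r in(('top',T,(340,100,440,262)),('side',S,(320,200,450,330))):
  m=mask(I,(100,100,40),(130,255,255),r);print(n,cv2.countNonZero(m),cv2.boundingRect(m))
print(proj('top',[622+.99*180,-197+.13*180,35]),proj('side',[622+.99*180,-197+.13*180,35]))
step(pose(40,250,.4))
"
```

```text
9.35 [ 730.5 -180.3  115.5] [[-0.6 -0.1 -0.8]
 [ 0.8  0.1 -0.7]] [-0.3  0.4 -0.1 -1.1 -0.4 -0.3] [-0.6  0.1  0.2] 0.3
top 189 (380, 170, 31, 65)
side 1717 (344, 231, 76, 92)
[[385.3 150.3]] [[427.8 255.6]]
[ -58.    -1.4 -140.5] [ 0.   0.5 -0. ]
```

Emit:
{"method": "servo_tool", "body": {"rows": [[[0,-10,0,-40,0,0,0],[0,-20,0,-90,0,0,0],[85,-58,0,-140,0,0.2,0],[85,-58,0,-140,0,0.5,0],[85,-58,0,-140,0,0.5,0],[85,-58,0,-140,0,0.5,0],[85,-58,0,-140,0,0.5,0]]]}}

```text
clock: 10.32
position: [662.0, -189.8, 250.5]
ee_rot: [-0.064, 0.981, 0.016, 0.183]
contact_force: [-0.0, -0.4, -0.8]
gripper_width: 84.8
grasp_force: 0.0
```

```bash
python3 -c "
from h import *
np.set_printoptions(precision=1,suppress=True)
err()
T=arm.get_image('top');S=arm.get_image('side')
for n,I,r in(('top',T,(340,100,440,262)),('side',S,(320,200,450,330))):
  m=mask(I,(100,100,40),(130,255,255),r);print(n,cv2.countNonZero(m),cv2.boundingRect(m))
im=np.hstack([cv2.resize(T[130:270,340:440],None,fx=4,fy=4),cv2.resize(S[205:345,340:440],None,fx=4,fy=4)]);cv2.imwrite('pics/s7.png',im[:,:,::-1])
step(pose(12,120,0)) 
"
```

```text
10.32 [ 662.  -189.8  250.5] [[-0.9 -0.1 -0.4]
 [ 0.4  0.1 -0.9]] [-0.1  0.3 -0.  -0.1 -0.9 -1.3] [-0.  -0.4 -0.8] 84.8
top 545 (374, 155, 31, 89)
side 1838 (344, 252, 87, 71)
[ 71.8  -2.6 111.3] [ 0.   0.4 -0. ]
```

View pics/s7.png

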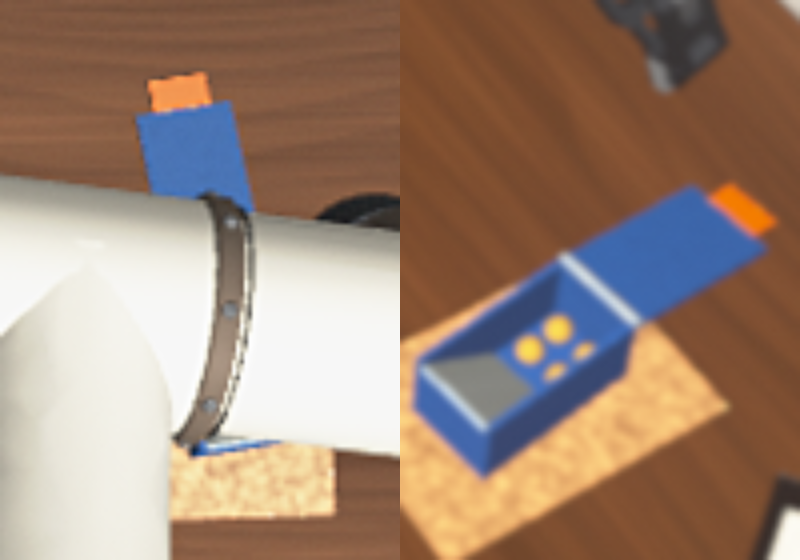

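The lid is fully back on its stop and all four beads are inside. In the side crop the case rim corners are at about (420,365), (485,428), (635,322) and (565,255). I'll recheck the case pose from those.

```bash
python3 -c "
from h import *
np.set_printoptions(precision=1,suppress=True)
px=np.array([(420,365),(485,428),(635,322),(565,255)],float);px=np.c_[340+(px[:,0]-400)/4,205+px[:,1]/4]-.4
X=onz('side',px,52);print(X);f=X[:2].mean(0);b=X[2:].mean(0);print('mid',(f+b)/2,'yaw',np.arctan2(*(b-f)[1::-1]),np.linalg.norm(b-f))
"
```

```text
[[ 563.9 -178.5   52. ]
 [ 571.5 -229.5   52. ]
 [ 681.  -214.9   52. ]
 [ 674.9 -157.8   52. ]]
mid [ 622.8 -195.2   52. ] yaw 0.15819928488156929 111.7050481386274
```

Emit:
{"method": "servo_tool", "body": {"rows": [[[85,72,0,111,0,0.4,0],[85,72,0,111,0,0.4,0],[85,72,0,111,0,0.4,0],[85,72,0,111,0,0.4,0],[85,72,0,111,0,0.4,0]]]}}

```text
clock: 11.05
position: [635.0, -193.9, 125.1]
ee_rot: [-0.065, 0.998, 0.002, -0.013]
contact_force: [-0.1, 0.2, -0.1]
gripper_width: 84.8
grasp_force: 0.0
```

```bash
python3 -c "
from h import *
np.set_printoptions(precision=1,suppress=True)
err();step(pose(12,0,0));step(pose(12,-15,0))
S=arm.get_image('side');p=arm.read_state()['position'];R=Ro.from_quat(arm.read_state()['ee_rot'])
I=cv2.resize(S[225:345,310:430],None,fx=4.5,fy=4.5,interpolation=2)
for y in(-43,43):
  for z,c in((-13,(255,0,255)),(-40,(0,255,0))):
    u,v=proj('side',p+R.apply([0,y,z]))[0];cv2.circle(I,(int((u-310+.5)*4.5),int((v-225+.5)*4.5)),4,c,1)
cv2.imwrite('pics/s8.png',I[:,:,::-1])
"
```

```text
11.05 [ 635.  -193.9  125.1] [[-1.  -0.1  0. ]
 [-0.   0.  -1. ]] [-0.1  0.5  0.  -0.  -1.1 -1.4] [-0.1  0.2 -0.1] 84.8
[ -1.8  -2.  125. ] [ 0. -0. -0.]
[ -2.2  -2.1 140. ] [ 0. -0. -0.]
```

View pics/s8.png

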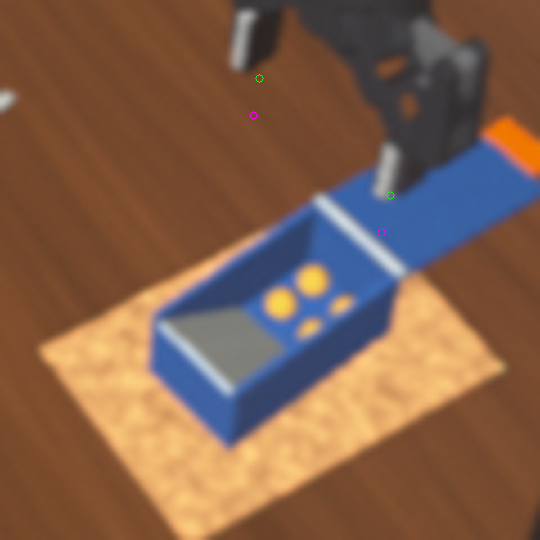

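Fingertips match the markers drawn 27 mm behind the nominal ones, at (259,78) and (390,195). The offset is confirmed, so I'll lower with that correction.

Emit:
{"method": "servo_tool", "body": {"rows": [[[85,-2,-1,50,0,0,0],[85,-2,-1,90,0,0,0],[85,-2,-1,115,0,0,0],[85,-2,-1,130,0,0,0],[85,-2,-1,143,0,0,0],[85,-2,-1,143,0,0,0]]]}}

```text
clock: 11.85
position: [631.5, -193.6, -21.5]
ee_rot: [-0.065, 0.998, 0.002, -0.016]
contact_force: [-0.1, 0.1, 0.5]
gripper_width: 85.2
grasp_force: 0.0
```

Emit:
{"method": "servo_tool", "body": {"rows": [[[70,0,0,0,0,0,0],[64,0,0,0,0,0,0],[58,0,0,0,0,0,0],[50,0,0,0,0,0,0],[40,0,0,0,0,0,0],[40,0,0,0,0,0,0],[40,0,0,0,0,0,0]]]}}

```text
clock: 12.72
position: [632.5, -193.7, -20.5]
ee_rot: [-0.066, 0.998, 0.002, -0.015]
contact_force: [-0.9, 1.0, 5.3]
gripper_width: 59.4
grasp_force: 65.8
```

```bash
python3 -c "
from h import *
err();print(arm.read_state()['grasp_force'])"
```

```text
12.72 [ 632.5 -193.7  -20.5] [[-0.99 -0.13  0.03]
 [-0.03  0.   -1.  ]] [-0.05  0.66 -0.1  -0.   -0.84 -1.39] [-0.9  1.   5.3] 59.4
65.83105444908142
```

```bash
cat >> h.py <<'E'
def rz(a): return Ro.from_euler('z',a)
G=(np.array([632.5,-193.7,-20.5]),Ro.from_quat([-.066,.998,.002,-.015]))  # tool pose at the grasp
K=(np.array([622.5,-196,3.]),rz(.138))                                 # case pose then
def tool(pos,R): # tool pose for a wanted case pose
    return pos+(R*K[1].inv()).apply(G[0]-K[0]), R*K[1].inv()*G[1]
def lipat(lip,yaw,a):
    R=rz(yaw)*Ro.from_euler('y',-a); return tool(np.array(lip)-R.apply([-55,0,46]),R)
E
python3 -c "
from h import *
for P in (tool(K[0]+[0,0,80],K[1]),lipat([560,171,130],.3,0),): print(P[0]);step(P)"
```

```text
[ 632.5 -193.7   59.5]
[  2.4   0.5 -79.9] [-0.    -0.    -0.001]
[622.04160124 191.13642013  60.5       ]
[-37.7 383.4 -79.8] [ 0.005  0.001 -0.162]
```

Emit:
{"method": "servo_tool", "body": {"rows": [[[40,0,0,-8,0,0,0],[40,1,0,-20,0,0,0],[40,2,0,-40,0,0,0],[40,2,0,-60,0,0,0],[40,2,0,-80,0,0,0],[40,2,0,-82,0,0,0]]]}}

```text
clock: 13.48
position: [633.2, -194.1, 61.9]
ee_rot: [-0.065, 0.998, 0.002, -0.014]
contact_force: [0.7, 0.4, -4.8]
gripper_width: 59.5
grasp_force: 65.4
```

```bash
python3 -c "
from h import *
err();step(lipat([560,171,130],.3,0))
T=arm.get_image('side');cv2.imwrite('pics/l.png',cv2.resize(T[200:350,300:450],None,fx=3,fy=3)[:,:,::-1])"
```

```text
13.47 [ 633.2 -194.1   61.9] [[-0.99 -0.13  0.03]
 [-0.03  0.   -1.  ]] [-0.05  0.57 -0.03 -0.   -0.99 -1.39] [ 0.7  0.4 -4.8] 59.5
[-39.3 383.4   2.7] [ 0.005  0.002 -0.163]
```

Holding about 0.5 kg (4.8 N). Carrying it over to the tray.

Emit:
{"method": "servo_tool", "body": {"rows": [[[40,0,15,0,0,0,0],[40,-4,50,0,0,0,-0.02],[40,-9,95,0,0,0,-0.04],[40,-14,140,0,0,0,-0.06],[40,-19,185,0,0,0,-0.08],[40,-24,230,0,0,0,-0.1],[40,-29,275,0,0,0,-0.12],[40,-34,320,0,0,0,-0.14],[40,-37,355,0,0,0,-0.15],[40,-39,375,1,0,0,-0.16]]]}}

```text
clock: 14.78
position: [620.6, 185.1, 59.4]
ee_rot: [-0.146, 0.989, 0.003, -0.017]
contact_force: [0.0, 0.0, -4.0]
gripper_width: 59.1
grasp_force: 65.8
```

```bash
python3 -c "
from h import *
err()
for a,z in ((0,125),(.2,115),(.4,98),(.6,80),(.86,62)): print(a,end=' ');step(lipat([562,171,z],.3,a))"
```

```text
14.78 [620.6 185.1  59.4] [[-0.96 -0.29  0.03]
 [-0.03  0.   -1.  ]] [ 0.53  0.55 -0.07 -0.02 -0.98 -1.79] [ 0.  0. -4.] 59.1
0 [-5.2  4.8  3.8] [ 0.006 -0.003 -0.001]
0.2 [-17.5   4.9  -0.9] [ 0.005 -0.203 -0.002]
0.4 [-27.    5.   -0.8] [ 0.003 -0.403 -0.004]
0.6 [-32.9   5.   -1. ] [ 0.002 -0.603 -0.006]
0.86 [-34.8   5.1  -7.7] [ 0.    -0.863 -0.008]
```

Emit:
{"method": "servo_tool", "body": {"rows": [[[40,-9,5,1,0,-0.1,0],[40,-17,5,-1,0,-0.2,0],[40,-22,5,-1,0,-0.3,0],[40,-27,5,-1,0,-0.4,0],[40,-30,5,-1,0,-0.5,0],[40,-33,5,-1,0,-0.6,0],[40,-34,5,-3,0,-0.68,0],[40,-34,5,-5,0,-0.76,0],[40,-35,5,-7,0,-0.83,0],[40,-35,5,-8,0,-0.86,0]]]}}

```text
clock: 16.02
position: [646.0, 140.9, 51.6]
ee_rot: [-0.16, 0.932, 0.111, 0.307]
contact_force: [17.0, -1.3, 56.1]
gripper_width: 59.3
grasp_force: 76.3
```

```bash
python3 -c "
from h import *
err();step(lipat([562,171,62],.3,.86))"
```

```text
16.02 [646.  140.9  51.6] [[-0.76 -0.23 -0.61]
 [ 0.54  0.3  -0.79]] [ 0.36  0.4  -0.38 -0.65 -0.16 -0.98] [17.  -1.3 56.1] 59.3
[-27.5  53.8  10.2] [ 0.125 -0.177 -0.012]
```

The wrist (j5) hit its range limit mid-tip, so the case deviated sideways and is now pressing on the tray. I'll relieve it upward and untilt.

Emit:
{"method": "servo_tool", "body": {"rows": [[[40,-12,0,-16,0,0.05,0],[40,-24,0,-32,0,0.15,0],[40,-36,0,-48,0,0.3,0]]]}}

```text
clock: 16.4
position: [628.5, 128.0, 92.2]
ee_rot: [-0.168, 0.972, 0.085, 0.14]
contact_force: [1.1, 1.5, -5.3]
gripper_width: 59.1
grasp_force: 71.7
```

```bash
python3 -c "
from h import *
err()
T=arm.get_image('top');S=arm.get_image('side')
im=np.hstack([cv2.resize(T[190:310,200:310],None,fx=3.6,fy=3.6),cv2.resize(S[150:270,200:310],None,fx=3.6,fy=3.6)]);cv2.imwrite('pics/s9.png',im[:,:,::-1])"
```

```text
16.4 [628.5 128.   92.2] [[-0.9  -0.3  -0.3 ]
 [ 0.24  0.21 -0.95]] [ 0.39  0.38 -0.27 -0.18 -0.61 -1.49] [ 1.1  1.5 -5.3] 59.1
```

View pics/s9.png

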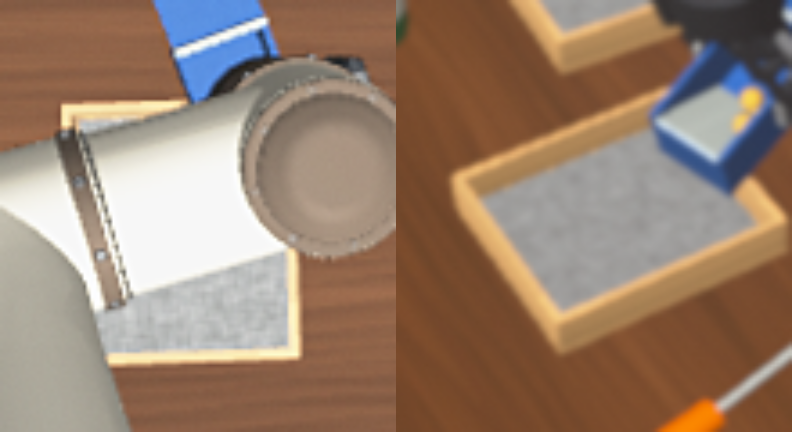

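The beads are still in the case, seen at (745,105) in the side crop, and the visible tray lining is empty. I've now viewed 12 pictures, over the limit of 10, so I'll use numbers only from here. Next I'll check whether the case slipped in the grip.

```bash
cat >> h.py <<'E'
def case_now():
    s=arm.read_state();R=Ro.from_quat(s["ee_rot"]);Rc=R*G[1].inv()*K[1];return s["position"]+R.apply(G[1].inv().apply(K[0]-G[0])),Rc
E
python3 -c "
from h import *
np.set_printoptions(precision=1,suppress=True)
c,R=case_now();print(c,R.as_matrix()[:,[0,2]].T)
print('hinge pred top',proj('top',c+R.apply([[55,30,50],[55,-30,50]])),'seen',(200+178/3.6,190+52/3.6),(200+268/3.6,190+20/3.6))
print('lip pred side',proj('side',c+R.apply([[-55,30,46],[-55,-30,46],[-55,-30,0],[-55,30,0]])),'seen',[(200+(x-396)/3.6,150+y/3.6) for x,y in((655,118),(715,158),(728,192),(660,150))])
for yaw in(.75,.85):
  for a,z in ((0,150),(.86,66)): P=lipat([562,185,z],yaw,a);print(yaw,a,P[0],np.hypot(*P[0][:2]),yaw-np.arctan2(P[0][1],P[0][0]),end=' ');step(P)
"
```

```text
[621.4 121.4 115.9] [[ 0.9  0.3  0.3]
 [-0.3 -0.2  0.9]]
hinge pred top [[247.7 201.7]
 [273.1 192.4]] seen (249.44444444444446, 204.44444444444446) (274.44444444444446, 195.55555555555554)
lip pred side [[270.2 184. ]
 [290.1 197.4]
 [293.3 205.4]
 [273.9 192.4]] seen [(271.94444444444446, 182.77777777777777), (288.6111111111111, 193.88888888888889), (292.22222222222223, 203.33333333333331), (273.3333333333333, 191.66666666666666)]
0.75 0 [609.1 230.1  80.5] 651.1259021766206 0.38878068858706205 [  0.3 100.3  30.5] [ 0.1  0.4 -0.4]
0.75 0.86 [631.1 250.6  70.1] 678.983758488653 0.3720307472556207 [-22.3 110.3  50.4] [-0.1 -0.5 -0.4]
0.85 0 [604.4 234.6  80.5] 648.3010690805113 0.4797361449416244 [  3.2 106.1  30.2] [ 0.   0.4 -0.5]
0.85 0.86 [624.2 257.1  70.1] 675.0579969209878 0.4592222790216896 [-18.1 118.8  50. ] [-0.2 -0.5 -0.5]
```

No real slip. With yaw 0.85 the wrist gets the same configuration that worked for the lid. First upright above the tray.

```bash
python3 -c "
from h import *
np.set_printoptions(suppress=True,precision=3)
s=arm.read_state();b=Ro.from_quat(s['ee_rot']);P=lipat([562,185,150],.85,0);print((b.inv()*P[1]).as_rotvec());step(P)"
```

```text
[ 0.036  0.378 -0.492]
[  3.2 106.1  30.2] [ 0.036  0.378 -0.492]
```

Emit:
{"method": "servo_tool", "body": {"rows": [[[40,0,15,4,0.0,0.05,-0.07],[40,1,35,8,0.01,0.13,-0.16],[40,2,55,14,0.02,0.2,-0.25],[40,2,75,20,0.02,0.26,-0.34],[40,3,92,26,0.03,0.33,-0.43],[40,3,106,30,0.04,0.38,-0.49],[40,3,106,30,0.04,0.38,-0.49]]]}}

```text
clock: 17.38
position: [598.7, 234.8, 74.1]
ee_rot: [-0.408, 0.913, -0.003, -0.02]
contact_force: [-0.9, -0.3, -5.3]
gripper_width: 59.1
grasp_force: 71.7
```

```bash
python3 -c "
from h import *
np.set_printoptions(suppress=True,precision=3)
err()
for a,z in ((0,145),(.2,135),(.4,115),(.6,95),(.86,68)): print(a,end=' ');step(lipat([562,185,z],.85,a))"
```

```text
17.38 [598.7 234.8  74.1] [[-0.67 -0.74  0.04]
 [-0.03 -0.02 -1.  ]] [ 0.62  0.54 -0.06 -0.   -1.01 -1.35] [-0.9 -0.3 -5.3] 59.1
0 [-3.6 -4.4 -1.5] [ 0.004 -0.01  -0.003]
0.2 [-15.9  -4.2  -6.4] [ 0.003 -0.21  -0.005]
0.4 [-25.5  -4.2  -3.3] [ 0.001 -0.41  -0.006]
0.6 [-31.5  -4.1  -1.6] [-0.    -0.61  -0.008]
0.86 [-33.7  -4.1   0.7] [-0.002 -0.87  -0.01 ]
```

Emit:
{"method": "servo_tool", "body": {"rows": [[[40,-9,-4,-4,0,-0.1,0],[40,-16,-4,-6,0,-0.2,0],[40,-21,-4,-5,0,-0.3,0],[40,-25,-4,-3,0,-0.41,0],[40,-28,-4,-2,0,-0.5,0],[40,-28,-4,-2,0,-0.5,0]]]}}

```text
clock: 18.12
position: [619.6, 249.2, 76.0]
ee_rot: [-0.394, 0.89, 0.097, 0.206]
contact_force: [0.2, -0.1, -4.0]
gripper_width: 59.4
grasp_force: 71.8
```

```bash
python3 -c "
from h import *
err()
for a,z in ((.5,105),(.6,95),(.7,83),(.86,68)): print(a,end=' ');step(lipat([562,185,z],.85,a))"
```

```text
18.12 [619.6 249.2  76. ] [[-0.6  -0.66 -0.44]
 [ 0.29  0.33 -0.9 ]] [ 0.54  0.41 -0.28 -0.31 -0.47 -1.03] [ 0.2 -0.1 -4. ] 59.4
0.5 [-3.6  1.9  2.6] [-0.003 -0.012 -0.011]
0.6 [-5.4  1.9  4.5] [-0.004 -0.112 -0.012]
0.7 [-5.7  1.9  7.5] [-0.005 -0.212 -0.012]
0.86 [-6.3  1.9  7.6] [-0.007 -0.372 -0.013]
```

Emit:
{"method": "servo_tool", "body": {"rows": [[[40,-4,1,3,0,-0.05,0],[40,-5,2,4,0,-0.1,0],[40,-5,2,5,0,-0.15,0],[40,-6,2,6,0,-0.2,0]]]}}

```text
clock: 18.62
position: [625.2, 259.1, 74.4]
ee_rot: [-0.385, 0.864, 0.136, 0.295]
contact_force: [-0.5, 0.1, -4.7]
gripper_width: 59.2
grasp_force: 71.9
```

```bash
python3 -c "
from h import *
err()
for a,z in ((.7,83),(.86,68)): print(a,end=' ');step(lipat([562,185,z],.85,a))"
```

```text
18.62 [625.2 259.1  74.4] [[-0.53 -0.58 -0.61]
 [ 0.41  0.46 -0.79]] [ 0.45  0.4  -0.27 -0.72 -0.37 -0.58] [-0.5  0.1 -4.7] 59.2
0.7 [ 3.7 -0.6  0.4] [-0.005 -0.008 -0.007]
0.86 [ 3.1 -0.6  0.6] [-0.007 -0.168 -0.007]
```

Emit:
{"method": "servo_tool", "body": {"rows": [[[40,3,0,0,0,-0.06,0],[40,3,0,0,0,-0.12,0],[40,3,0,0,0,-0.17,0],[40,3,0,0,0,-0.17,0],[40,3,0,0,0,-0.17,0],[40,3,0,0,0,-0.17,0],[40,3,0,0,0,-0.17,0],[40,3,0,0,0,-0.17,0],[40,3,0,0,0,-0.17,0]]]}}

```text
clock: 19.75
position: [623.9, 257.5, 73.0]
ee_rot: [-0.371, 0.836, 0.168, 0.368]
contact_force: [-1.0, 0.3, -2.9]
gripper_width: 59.5
grasp_force: 71.9
```

```bash
python3 -c "
from h import *
np.set_printoptions(suppress=True,precision=2)
err();c,R=case_now();print('lip',c+R.apply([-55,0,46]),'tilt',np.arccos(R.as_matrix()[2,2]));step(lipat([562,185,68],.85,.86))
for n,r in(('top',(215,210,290,295)),('side',(205,150,320,245))):
  I=arm.get_image(n);m=mask(I,(16,140,120),(30,255,255),r)
  print(n,[(cv2.boundingRect(c),cv2.contourArea(c)) for c in cv2.findContours(m,0,2)[0] if cv2.contourArea(c)>3])
"
```

```text
19.75 [623.9 257.5  73. ] [[-0.45 -0.5  -0.74]
 [ 0.49  0.55 -0.67]] [ 0.27  0.41 -0.26 -1.23 -0.44  0.03] [-1.   0.3 -2.9] 59.5
lip [560.91 186.09  68.73] tilt 0.862161080194885
[ 0.7 -0.5  0.6] [-0.01  0.   -0.01]
top []
side [((264, 219, 5, 5), 11.5), ((256, 218, 5, 5), 12.5), ((251, 215, 4, 5), 11.0), ((237, 211, 5, 5), 12.0)]
```

Four separate bead-coloured blobs now lie on the tray. I'll check their positions and untilt.

Emit:
{"method": "servo_tool", "body": {"rows": [[[40,0,0,0,0,0.06,0],[40,0,0,0,0,0.14,0],[40,0,0,-3,0,0.24,0],[40,3,0,-6,0,0.34,0],[40,5,0,-10,0,0.44,0],[40,8,0,-14,0,0.54,0],[40,12,0,-18,0,0.64,0],[40,18,0,-22,0,0.74,0],[40,25,0,-25,0,0.84,0],[40,25,0,-25,0,0.86,0]]]}}

```text
clock: 21.1
position: [600.3, 231.9, 70.4]
ee_rot: [-0.407, 0.913, -0.001, -0.015]
contact_force: [0.5, -0.5, -4.0]
gripper_width: 59.2
grasp_force: 71.8
```

```bash
python3 -c "
from h import *
np.set_printoptions(suppress=True,precision=2)
err();I=arm.get_image('side');m=mask(I,(16,140,120),(30,255,255),(205,150,320,245))
for c in cv2.findContours(m,0,2)[0]:
  if cv2.contourArea(c)>3: x,y,w,h=cv2.boundingRect(c);print(onz('side',[(x+w/2-.5,y+h/2-.5)],15)[0]-[543.6,171,0])
M=np.array([621,-200.5]);P=tool(np.r_[M,83],rz(.135));print(P[0]);step(P)
"
```

```text
21.1 [600.3 231.9  70.4] [[-0.67 -0.74  0.03]
 [-0.03 -0.01 -1.  ]] [ 0.62  0.54 -0.08 -0.   -0.99 -1.35] [ 0.5 -0.5 -4. ] 59.2
[ -9.64 -40.42  15.  ]
[-25.26 -27.3   15.  ]
[-32.45 -11.26  15.  ]
[-55.5   18.21  15.  ]
[ 631.01 -198.23   59.5 ]
[ 299.3 -310.2   16.4] [-0.02 -0.    0.71]
```

Emit:
{"method": "servo_tool", "body": {"rows": [[[40,10,-10,0,0,0,0.03],[40,35,-36,0,0,0,0.08],[40,70,-72,0,0,0,0.16],[40,108,-112,2,0,0,0.25],[40,146,-151,4,0,0,0.34],[40,184,-190,6,0,0,0.43],[40,222,-230,8,0,0,0.52],[40,256,-266,10,-0.01,0,0.6],[40,284,-294,13,-0.02,0,0.67],[40,299,-310,16,-0.02,0,0.71]]]}}

```text
clock: 22.4
position: [629.9, -201.8, 61.2]
ee_rot: [-0.062, 0.998, 0.002, -0.016]
contact_force: [1.1, -0.2, -3.4]
gripper_width: 59.3
grasp_force: 71.9
```

```bash
python3 -c "
from h import *
np.set_printoptions(suppress=True,precision=3)
err();c,R=case_now();print(c,R.as_rotvec());M=np.array([621,-200.5])
for z in(23,4): step(tool(np.r_[M,z],rz(.135)))
I=arm.get_image('side');L=c+R.apply([[-55,30,46],[-55,-30,46],[-55,-30,0],[55,-30,0]]);print(proj('side',L))
m=mask(I,(100,100,40),(130,255,255),(300,180,460,340));k=big(m)[:,0];print('seen left',k[k[:,0].argmin()],'bottom',k[k[:,1].argmax()])
"
```

```text
22.4 [ 629.9 -201.8   61.2] [[-0.99 -0.12  0.03]
 [-0.03  0.   -1.  ]] [-0.07  0.57 -0.03 -0.   -1.   -1.38] [ 1.1 -0.2 -3.4] 59.3
[ 619.934 -204.04    84.721] [0.001 0.003 0.129]
[-3.5  3.  61.6] [ 0.001 -0.002 -0.006]
[-4.1  2.9 80.6] [ 0.001 -0.002 -0.006]
[[346.561 275.52 ]
 [366.242 294.684]
 [364.314 307.417]
 [402.611 280.662]]
seen left [346 284] bottom [364 304]
```

Emit:
{"method": "servo_tool", "body": {"rows": [[[40,-2,2,25,0,0,-0.01],[40,-3,3,50,0,0,-0.01],[40,-4,3,66,0,0,-0.01],[40,-4,3,72,0,0,-0.01],[40,-4,3,75,0,0,-0.01],[40,-4,3,77,0,0,-0.01]]]}}

```text
clock: 23.2
position: [632.7, -195.0, -15.4]
ee_rot: [-0.07, 0.997, 0.002, -0.016]
contact_force: [-1.0, 0.5, -3.4]
gripper_width: 59.3
grasp_force: 71.8
```

Emit:
{"method": "servo_tool", "body": {"rows": [[[40,0,0,1,0,0,0],[40,0,0,2,0,0,0],[40,0,0,3,0,0,0]]]}}

```text
clock: 23.58
position: [632.0, -195.1, -18.5]
ee_rot: [-0.07, 0.997, 0.002, -0.017]
contact_force: [-2.0, 0.7, 1.7]
gripper_width: 59.3
grasp_force: 72.2
```

```bash
python3 -c "
from h import *
np.set_printoptions(suppress=True,precision=3)
err();c,R=case_now();print(c,R.as_rotvec())
I=arm.get_image('side');L=c+R.apply([[-55,-30,0]]);print(proj('side',L))
m=mask(I,(100,100,40),(130,255,255),(300,180,460,345));k=big(m)[:,0];print('bottom',k[k[:,1].argmax()], onz('side',[k[k[:,1].argmax()]],3))
"
```

```text
23.57 [ 632.  -195.1  -18.5] [[-0.99 -0.14  0.03]
 [-0.03  0.   -1.  ]] [-0.06  0.66 -0.1  -0.   -0.84 -1.38] [-2.   0.7  1.7] 59.3
[ 622.126 -197.452    5.068] [0.001 0.003 0.145]
[[360.9   325.131]]
bottom [360 321] [[ 577.171 -224.456    3.   ]]
```

Emit:
{"method": "servo_tool", "body": {"rows": [[[40,0,0,1,0,0,0],[40,0,0,1,0,0,0],[60,0,0,1,0,0,0],[63,0,0,1,0,0,0],[68,0,0,0,0,0,0],[85,0,0,0,0,0,0],[85,0,0,0,0,0,0],[85,0,0,0,0,0,0]]]}}

```text
clock: 24.62
position: [631.9, -195.0, -19.2]
ee_rot: [-0.07, 0.997, 0.002, -0.017]
contact_force: [-0.3, 0.3, -0.2]
gripper_width: 85.1
grasp_force: 0.0
```

Emit:
{"method": "servo_tool", "body": {"rows": [[[85,0,0,-15,0,0,0],[85,0,0,-40,0,0,0],[85,0,0,-80,0,0,0],[85,0,0,-130,0,0,0],[85,0,0,-180,0,0,0],[85,0,0,-180,0,0,0]]]}}

```text
clock: 25.38
position: [641.2, -196.2, 168.0]
ee_rot: [-0.07, 0.998, 0.001, -0.011]
contact_force: [-0.2, 0.1, -0.2]
gripper_width: 85.1
grasp_force: 0.0
```

```bash
python3 -c "
from h import *
np.set_printoptions(suppress=True,precision=1)
err();I=arm.get_image('side')
m=mask(I,(100,100,40),(130,255,255),(320,200,460,345));k=big(m)[:,0];b=k[k[:,1].argmax()];l=k[k[:,0].argmin()]
print('front bottom corner',b,onz('side',[b],3),'expected unmoved',C+rz(.14).apply([-55,-30,0])[:2],'left',l)
o=mask(I,(5,170,150),(22,255,255),(400,220,460,300));M=cv2.moments(big(o));t=(M['m10']/M['m00'],M['m01']/M['m00'])
c,d=ray('side',[t]);print('tab px',t,'expected lid back 3.3:',[proj('side',[*(C+rz(.14).apply([55+121*np.cos(g),0,0])[:2]),53-121*np.sin(g)]) for g in (.05,.16)])
m=mask(I,(16,140,120),(30,255,255),(205,150,320,245));print(sum(cv2.contourArea(c)>3 for c in cv2.findContours(m,0,2)[0]))
"
```

```text
25.38 [ 641.2 -196.2  168. ] [[-1.  -0.1  0. ]
 [-0.  -0.  -1. ]] [-0.1  0.5  0.1  0.  -1.2 -1.4] [-0.2  0.1 -0.2] 85.1
front bottom corner [360 323] [[ 574.3 -228.6    3. ]] expected unmoved [ 571.7 -234.4] left [344 300]
tab px (425.1918604651163, 256.7480620155039) expected lid back 3.3: [array([[427. , 252.7]]), array([[425.6, 256.6]])]
4
```

The case is upright within a few mm of where it started. The lid matches 3.3 rad, all four beads are in the tray and the gripper is clear, so I'm handing in.

```bash
python3 -c "
from bench import arm
print(arm.job_done())"
```

```text
the job is handed in; nothing more can be done
None
```

The job is handed in, with no verdict returned: by the last measurements all four beads are in the tray and the case stands upright near mid-mat, lid fully back; I never re-measured the bottle, jar and screwdriver, a blocked first tip pressed the case on the tray (56 N at the wrist), and I viewed 12 pictures, over the limit of 10.

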